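# Close a three-part wax mould and hold it clamped

## Task

Build the wax mould on the bench press: lay the loose mould plate with the round window squarely on the plate bolted to the press bed, let it go, then lay the plain solid cover plate squarely on top of it and let that go, all edges flush. Then take the ball grip of the sprung clamp arm, swing it down until the arm is level, so that its rubber foot presses on the pile (short of the end stop, which lies past level), and finish while still holding the ball with the arm level, since it springs up if let go. Leave the other things on the bench where they are.

Things in the scene. Friction and masses are not known exactly. Their poses are not given: they have to be found in the camera images.
- cavity_plate: loose aluminium mould plate 84 x 54 x 16 mm (its x, y, z) with a 31 mm round window through its middle, about 170 g, lying flat on the bench; origin at the centre of its underside. Which side of the press it lies on varies
- cover_plate: loose solid aluminium cover plate 84 x 54 x 12 mm (x, y, z), no window, only a small dark dot near one end, about 150 g, lying flat on the bench; origin at the centre of its underside. Either way round is right for both plates
- press: fixed mould press; origin on the bench under the pile's centre, z up, x from the pile towards the hinge. Steel bed x -70 to +200 mm, 100 mm wide, 20 mm high; on it, centred on the origin, the bolted aluminium bottom plate 84 x 54 x 16 mm (x, y, z). Two green cheeks (36 mm long, y from 12 to 22 mm either side, 82 mm high) carry the hinge at x = 125 mm
- pile_seat (a point): centre of the top face of the bolted bottom plate, 36 mm above the bench, axes as the press: the pile's place. The full pile's top is 28 mm above it
- hinge_point (a point): on the clamp arm's hinge axis (which runs along the press's y), midway between the cheeks, 125 mm along the press's x from the pile's centre and 64 mm above the bench
- clamp_arm (a joint): clamp arm angle, rad: 0 = raised, where its spring keeps it (14 mm square bar 1.35 rad above level), growing as it is swung down over the pile; 1.35 = bar level, end stop 1.50. When level the bar runs from the hinge towards the press's -x, its centre line 40 mm above the hinge axis. Needs about 8 N at the ball when level, 2 N when raised
- ball_grip: black ball grip, 32 mm across, at the clamp arm's end; origin at its centre. Arm level: 215 mm from the hinge along the press's -x and 40 mm above the hinge axis; it runs on a 219 mm circle about the hinge axis and is 282 mm above the bench when raised. It can be pinched from above across the press's y and revolves freely about that axis as the arm swings
- foot: domed rubber foot, 28 mm across, on a sprung spindle through the clamp arm 125 mm from the hinge (over the pile's centre when level); origin at its lowest point with the arm level. It gives up to 35 mm, 0.6 N/mm after a 1.2 N preload; on the full pile it touches about 0.1 rad before level and presses about 8 N at level
- jar: bystander: amber glass jar with a steel lid, 60 mm across, 80 mm tall, origin under its centre
- screwdriver: bystander: black-handled screwdriver lying on the bench, 170 mm long along its x axis
- round_mould: bystander: solid round brass mould disc, 52 mm across, 16 mm thick, origin under its centre
- mandrel: bystander: steel ring mandrel, a slim cone 130 mm tall standing on a 52 mm foot, origin under its centre
- hammer: bystander: small bench hammer lying on the bench, 220 mm long along its x axis
Mind the look-alikes: they are no part of the job. What is shaped like the cover_plate but pink or turquoise is not meant.

How it is judged:
On the way, in this order (a step that is already met when the one before it is completed fails the run):
1. the windowed plate lies squarely on the bolted plate, let go (horizontal distance between cavity_plate and pile_seat below 0.005 m and z of cavity_plate in the frame of pile_seat between -0.004 and 0.005 m and angle between the x axis of cavity_plate and the x axis of press, either way round below 0.09 rad and angle between cavity_plate's own z axis and vertical below 0.06 rad and contact force between the fingers and cavity_plate below 0.2 N and linear speed of cavity_plate below 0.02 m/s), for 0.2 s.
2. the cover plate lies squarely on the windowed plate, let go, the clamp arm still raised (horizontal distance between each of cavity_plate, cover_plate and pile_seat below 0.005 m and z of cavity_plate in the frame of pile_seat between -0.004 and 0.005 m and angle between the x axis of each of cavity_plate, cover_plate and the x axis of press, either way round below 0.09 rad and angle between each of cavity_plate, cover_plate's own z axis and vertical below 0.06 rad and z of cover_plate in the frame of pile_seat between 0.012 and 0.021 m and contact force between the fingers and cover_plate below 0.2 N and linear speed of cover_plate below 0.02 m/s and value of joint clamp_arm below 0.8 rad), for 0.2 s.
At the end, for the whole second after the job is handed in: Both plates lie flat on the bolted plate in order (window below, cover on top), centres within 5 mm and sides within 0.09 rad of the bolted plate's; the fingers hold the ball with the clamp arm within 0.07 rad of level (joint 1.28 to 1.42) and the foot presses on the cover with more than 2 N (horizontal distance between each of cavity_plate, cover_plate and pile_seat below 0.005 m and z of cavity_plate in the frame of pile_seat between -0.004 and 0.005 m and angle between the x axis of each of cavity_plate, cover_plate and the x axis of press, either way round below 0.09 rad and angle between each of cavity_plate, cover_plate's own z axis and vertical below 0.06 rad and z of cover_plate in the frame of pile_seat between 0.012 and 0.021 m and value of joint clamp_arm between 1.28 and 1.42 rad and contact force between foot and cover_plate above 2 N and contact force between the fingers and ball_grip above 1 N); the arm keeps its last pose, push and grip.
It fails at once if the jar was moved more than 30 mm (distance of jar from where it was at the start of the episode above 0.03 m).
It fails at once if the screwdriver was moved more than 30 mm (distance of screwdriver from where it was at the start of the episode above 0.03 m).
It fails at once if the round mould was moved more than 30 mm (distance of round_mould from where it was at the start of the episode above 0.03 m).
It fails at once if the mandrel was moved more than 30 mm (distance of mandrel from where it was at the start of the episode above 0.03 m).
It fails at once if the hammer was moved more than 30 mm (distance of hammer from where it was at the start of the episode above 0.03 m).
It also fails if it takes over 67 s, if anything falls off the work surface, if the arm or the gripper's body presses on something with over 40 N, if the wrist force passes 120 N, or if a joint passes its speed limit or range.

## Robot

A 7-joint arm with a two-finger parallel gripper is mounted at the origin on the work surface. World frame = base frame: x ahead of the robot, y to its left, z up, the work surface at z = 0. Lengths are in m, angles in rad, forces in N, time in s.
With the tool pointing down it reaches from about 0.4 to 0.875 m from the base axis. Payload 4.4 kg.
Tool frame: the origin (TCP) lies at the very end of the fingers, on their centre line; the grasp point (between the pads) lies 19 mm behind it; z points along the fingers, y is the line along which they close (so a half turn about z gives the same grasp; the last joint's range is limited). The gripper opens to 85 mm and grips with 20 to 120 N. Pads are 22 mm wide; open, the fingers measure 114 mm over their backs; the gripper's body (76 mm by 85 mm) begins 54 mm behind the grasp point. The pads swing forward as they close: fully open they stand 13 mm farther back than shut.
Start: joints at [-1.386, 0.628, 0.038, 1.517, -0.027, 0.996, -0.02], TCP at [0.161, 0.63, 0.206] pointing down, gripper open.
Joint ranges: [-3.06, 3.06], [-0.37, 2.12], [-1.25, 1.32], [0.18, 2.47], [-1.1, 4.24], [0.23, 1.98], [-2.94, 2.94]. Speed limits (rad/s): [2.57, 2.57, 3.14, 3.14, 3.14, 3.14, 3.14].

## Interface

Orientations are given as a unit quaternion [x, y, z, w].
In Python, from workcell import sense, read_camera, hand_in, outline_of, mark_of gives the robot as it stands. The module is installed in compiled form; this text tells all that it offers.
- The arm moves only by the tool jog_arm, never from a script. Its argument "moves" is a list of rows, each an object with "translation": the shift along the tool's x, y, z each as a share of 0.3 m, from -1 to 1, a list of three; "rotation": the turn, a rotation vector about the tool's x, y, z each as a share of pi rad, from -1 to 1, a list of three; "fingers": the opening, from 0 (shut) to 1 (fully open). In form: [{"translation": [tx, ty, tz], "rotation": [rx, ry, rz], "fingers": fingers}, ...]. A call has 1 to 8 rows; each row is the pose to reach, as a shift and turn from the pose commanded when the call began, along the tool's axes at that moment, turning the shorter way round; what a row does not reach only later rows make up. A row lasts 1/8 s, in which the tool goes at most 62.5 mm and 10.7 degrees, less where a joint would pass 70% of its speed; a pose out of reach is approached as far as the arm can. A call with a number of a shift or a turn outside -1 to 1 is refused whole. A call with a gripper value outside its range is refused whole. The fingers move at their own pace and stop on an object; "force" is the grip in N (left out, the last holds). Time passes only in rows, so rows that repeat a pose let the fingers close. It gives the time, the measured TCP pose, the force, the opening and the grip force at its end, in the units of the state.
- sense(): the state, without advancing time (a new reading comes with each control period).
- read_camera(name): name is "scene" or "top" or "wrist"; returns a dict with "image" (400x640x3 uint8, blue, green, red), "depth" (400x640 float32, m along the optical axis (not along the pixel's ray), 0 where there is no reading), "intrinsics" (3x3 intrinsics, pixels), "eye" and "attitude" of the camera in the world. Camera axes: x right, y down, z forward; pixel columns grow to the right and rows downward; lengths in m; the calibration is good to about 2 mm. A picture is of the moment at which its call begins.
- hand_in(): hands the job in; it is judged then, once.
Trained networks look in a picture, given as the dict that the camera call returned (one of the last four; its "shot" number tells which), for a name from the list of things; names that differ only in an ending like _2 or _b are one class to them, and where a whole thing is asked for, a point or a joint stands for the part that bears it (a point fixed in the world has none). Each returns a list of dicts, best first, with "confidence" (0 to 1); they miss things now and then, are a little off and sometimes report something else, mostly with a low value. They report only what shows in the picture. A call takes as long as a camera call. They do not tell look-alikes from the thing itself.
- outline_of(picture, label): "mask" (400x640 bool, what is visible of it) and "extent" ([centre column, centre row, width, height] in pixels, round what is visible of it).
- mark_of(picture, label): "point" ([row, column] in pixels: a listed point, or the origin of a listed thing).
The state is a dict: "time_s": time; "joint_pos": joint angles; "dq": joint speeds; "tau": joint torques, N m; "ee_pos": TCP position; "ee_rot": TCP orientation; "force": force on the tool from outside, world axes, zero at the start; "moment": the same for the moment, N m; "finger_gap": opening from 0.0 (shut) to 1.0 (fully open); "grasp_force": force on a finger pad.
Only numpy, scipy, OpenCV 4.12 (cv2) and the standard library are available. Lean on these libraries where they do the work, as an engineer would, in place of code of your own. Each camera call takes 0.05 s, during which the arm holds its last target. There are 200 camera calls.

## Working session

There is one attempt and no reset: what is moved stays moved. The work goes in short steps, Python scripts to look and compute and a tool call to move; the robot and the scene stay as the last step left them, time stands still between calls to the robot, and variables do not carry over. Pictures are saved under pics/ and viewed, at most 11 in all, crops included, and the job is handed in when it is done.

Besides the shell and the picture viewer there is one more tool, called after "Emit:" by a JSON object that holds its "name" and its "arguments". jog_arm: Moves the arm, as the interface text tells. Its arguments: {"type":"object","properties":{"moves":{"type":"array","items":{"type":"object","properties":{"translation":{"type":"array","items":{"type":"number","minimum":-1,"maximum":1}},"rotation":{"type":"array","items":{"type":"number","minimum":-1,"maximum":1}},"fingers":{"type":"number"}}}},"force":{"type":"number"}},"required":["moves"]}

```bash
mkdir -p pics; cat > h.py <<'E'
import numpy as np, cv2
from scipy.spatial.transform import Rotation as R
from workcell import *
def world(p, m):
    """points (N,3) in world for mask pixels with depth"""
    v,u=np.nonzero(m&(p['depth']>0)); z=p['depth'][v,u]; K=np.array(p['intrinsics'])
    c=np.stack([(u-K[0,2])/K[0,0]*z,(v-K[1,2])/K[1,1]*z,z],1)
    return c@rot(p).T+np.array(p['eye'])
def rot(p):
    a=np.array(p['attitude'])
    return a if a.shape==(3,3) else R.from_quat(a).as_matrix()
def rect(P, zlo, zhi):
    q=P[(P[:,2]>zlo)&(P[:,2]<zhi)]
    (c,s,a)=cv2.minAreaRect((q[:,:2]*1000).astype(np.float32))
    if s[0]<s[1]: s=s[::-1]; a+=90
    return np.round(c,1),np.round(s,1),round((a+90)%180-90,1),round(float(np.median(q[:,2])),4),len(q)
def go(target, yaw=None):
    """target world TCP, yaw of the tool's y axis (closing line, deg); prints jog numbers from the present pose"""
    s=sense(); r=R.from_quat(s['ee_rot']); 
    d=r.inv().apply(np.array(target)-s['ee_pos'])/0.3
    out=[np.round(d,4)]
    if yaw is not None:
        y=np.array([np.cos(np.radians(yaw)),np.sin(np.radians(yaw)),0]); 
        if y@r.as_matrix()[:,1]<0: y=-y
        z=np.array([0,0,-1.]); M=np.stack([np.cross(y,z),y,z],1)
        out.append(np.round((r.inv()*R.from_matrix(M)).as_rotvec()/np.pi,4))
    print(*out)
E
python3 - <<'E'
from h import *
s=sense(); print(s)
for n in('scene','top'):
    p=read_camera(n); cv2.imwrite(f'pics/{n}0.png',p['image']); print(n,p['eye'],p['attitude'],p['intrinsics'])
    for l in('cavity_plate','cover_plate','press','pile_seat','hinge_point','ball_grip','foot','jar','screwdriver','round_mould','mandrel','hammer'):
        try:
            for o in mark_of(p,l)[:3]: 
                print(l,'mark',np.round(o['point']),round(o['confidence'],2))
        except Exception as e: print(l,e)
    for l in('cavity_plate','cover_plate'):
        for o in outline_of(p,l)[:4]:
            print(l,np.round(o['extent']),round(o['confidence'],2))
            P=world(p,o['mask']); 
            try: print(rect(P,.008,.03))
            except Exception as e: print(e)
E
```

```text
{'time_s': 0.0, 'joint_pos': array([-1.38577544,  0.62935611,  0.03842721,  1.51837794, -0.02702448,
        0.99630824, -0.02000549]), 'dq': array([-0.00054681,  0.00041018,  0.00128791,  0.00069801, -0.00058426,
       -0.00058307,  0.00045541]), 'tau': array([ 3.17119157e-04, -5.63402259e+01,  1.22647092e+00, -1.93445045e+01,
        1.10886118e-02,  1.03575361e-02, -3.33823039e-06]), 'ee_pos': array([0.16111645, 0.62900825, 0.20487922]), 'ee_rot': array([ 1.25085433e-01,  9.92145504e-01, -9.58444093e-04, -1.22256280e-04]), 'force': array([-0.38828403,  0.21162647,  0.13725176]), 'moment': array([ 0.01234539,  0.03039799, -0.00899314]), 'grasp_force': 0.0, 'finger_gap': 1.0016960837236835}
scene [ 1.6258419  -0.90442361  1.25067514] [ 0.80567506  0.3848575  -0.19243934 -0.40711116] [[517.99671338   0.         323.20268619]
 [  0.         517.99671338 203.36823863]
 [  0.           0.           1.        ]]
cavity_plate mark [285. 257.] 0.88
cover_plate mark [220. 345.] 0.72
cover_plate mark [192. 369.] 0.63
cover_plate mark [238. 370.] 0.62
press mark [252. 336.] 0.92
press mark [
[... 1595 characters left out ...]
mark [272. 256.] 0.82
mandrel mark [179. 156.] 0.5
hammer mark [179. 461.] 0.91
cavity_plate [412. 200.  20.  31.] 0.77
(array([ 538.1, -298.9]), array([82.4, 56.3]), 23.9, 0.0146, 414)
cavity_plate [209. 156.  24.  28.] 0.69
(array([654.9, 284.2]), array([51. , 16.5]), -61.7, 0.0213, 37)
cover_plate [256. 235.  33.  30.] 0.84
(array([443. , 159.5]), array([83.5, 52.1]), 51.5, 0.0119, 407)
cover_plate [217. 214.  22.  29.] 0.75
(array([495.1, 279.1]), array([83.7, 53.8]), -4.9, 0.0116, 404)
cover_plate [253. 187.  21.  26.] 0.73
(array([583.8, 177.2]), array([82.7, 51.6]), -0.0, 0.0117, 378)
cover_plate [184. 259.  19.  32.] 0.68
(array([375.3, 371.9]), array([84.4, 55. ]), 5.3, 0.0119, 440)
```

View pictures.

```bash
python3 - <<'E'
import cv2
for n,(a,b,c,d) in {'scene':(150,350,190,457),'top':(90,290,130,397+90)}.items():
    i=cv2.imread(f'pics/{n}0.png')[a:b,c:d]; k=800/(d-c) if (d-c)*.75>(b-a) else 600/(b-a)
    cv2.imwrite(f'pics/{n}0c.png',cv2.resize(i,None,fx=k*.99,fy=k*.99,interpolation=3)); print(n,k*.99)
E
```

```text
scene 2.966292134831461
top 2.2184873949579833
```

View pics/scene0c.png

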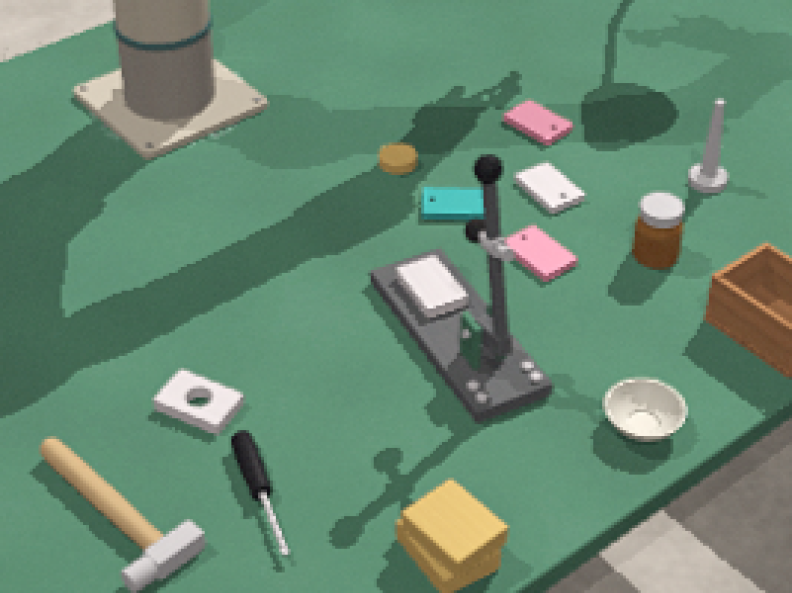

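View pics/top0c.png

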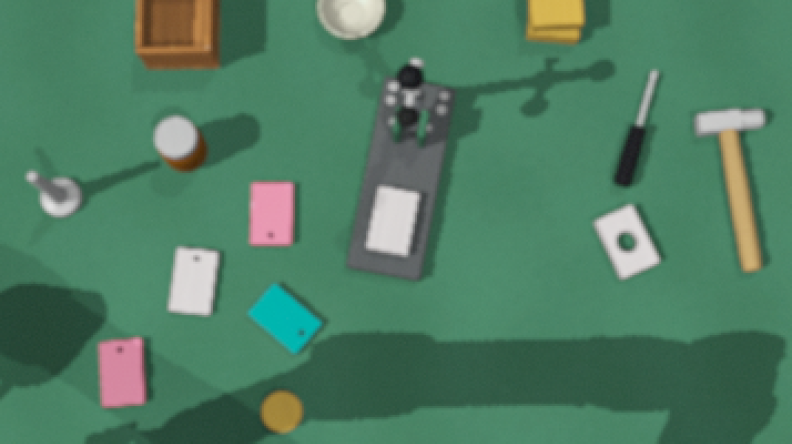

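```bash
python3 - <<'E'
from h import *
for n in('top','scene'):
    p=read_camera(n); m=np.zeros((400,640),bool)
    if n=='top': m[120:230,280:340]=1
    else: m[225:300,310:380]=1
    P=world(p,m); g=p['image'][m&(p['depth']>0)].astype(int)
    sel=(P[:,2]>.028)&(P[:,2]<.042)&(g.min(1)>130); q=P[sel]; print(n,'plate',rect(q,.028,.042))
    sel=(P[:,2]>.014)&(P[:,2]<.025); print('bed',rect(P[sel],.014,.025))
    s=P[(P[:,2]>.26)]; print('ball',s.mean(0),len(s), s.max(0) if len(s) else '')
p=read_camera('wrist'); print(p['eye'],rot(p)[:,2], sense()['ee_pos'])
go((.538,-.299,.20),23.9+90)
go((.495,.279,.20),-4.9+90)
E
```

```text
top plate (array([638.8,   5.1]), array([226.8,  75.9]), -14.9, 0.0349, 516)
bed (array([631.7,   0.8]), array([270.7, 100.1]), -11.9, 0.019, 1847)
ball [ 0.67906802 -0.01020814  0.29163377] 122 [0.69253751 0.00476197 0.3012068 ]
scene plate (array([642.8,  -7.5]), array([235.8,  72.9]), -10.3, 0.0359, 258)
bed (array([648.9,  62.1]), array([277.5, 240.3]), -12.5, 0.0194, 993)
ball [nan nan nan] 0 
[0.08691466 0.64815582 0.37419557] [ 0.29271534 -0.07538108 -0.9532237 ] [0.16129688 0.6296919  0.20581506]
[-1.9847 -2.6871  0.0193] [ 0.     -0.     -0.2126]
[-1.3677 -0.8563  0.0193] [ 0.     -0.     -0.0526]<stdin>:9: RuntimeWarning: Mean of empty slice.
  ret = um.true_divide(
```

```bash
python3 - <<'E'
from h import *
for t in((.42,.35,.25),(.52,.025,.25),(.538,-.299,.2),(.515,-.287,.2)): go(t,78.1)
E
```

```text
[-1.0668 -0.6891 -0.1473] [ 0.     -0.     -0.0137]
[-1.6585 -1.6558 -0.1474] [ 0.     -0.     -0.0137]
[-1.9847 -2.6871  0.0193] [ 0.     -0.     -0.0137]
[-1.9005 -2.6674  0.0193] [ 0.     -0.     -0.0137]
```

Emit:
{"name": "jog_arm", "arguments": {"moves": [{"translation": [-1, -0.69, -0.15], "rotation": [0, 0, -0.0137], "fingers": 1}, {"translation": [-1, -0.69, -0.15], "rotation": [0, 0, -0.0137], "fingers": 1}, {"translation": [-1, -0.69, -0.15], "rotation": [0, 0, -0.0137], "fingers": 1}, {"translation": [-1, -0.69, -0.15], "rotation": [0, 0, -0.0137], "fingers": 1}, {"translation": [-1, -0.69, -0.15], "rotation": [0, 0, -0.0137], "fingers": 1}, {"translation": [-1, -0.69, -0.15], "rotation": [0, 0, -0.0137], "fingers": 1}, {"translation": [-1, -0.69, -0.15], "rotation": [0, 0, -0.0137], "fingers": 1}]}}

```text
time_s: 2.52
ee_pos: [0.4048, 0.3501, 0.2517]
ee_rot: [0.108, 0.994, -0.0, 0.002]
force: [-0.2, 0.3, -0.6]
finger_gap: 1.002
grasp_force: 0.0
```

```bash
python3 - <<'E'
from h import *
go((.52,.025,.25),78.1)
E
```

```text
[-0.6086 -0.9755  0.0079] [-0.0001  0.001  -0.0031]
```

Emit:
{"name": "jog_arm", "arguments": {"moves": [{"translation": [-0.6, -0.975, 0], "rotation": [0, 0.001, -0.003], "fingers": 1}, {"translation": [-0.6, -0.975, 0], "rotation": [0, 0.001, -0.003], "fingers": 1}, {"translation": [-0.6, -0.975, 0], "rotation": [0, 0.001, -0.003], "fingers": 1}, {"translation": [-0.6, -0.975, 0], "rotation": [0, 0.001, -0.003], "fingers": 1}, {"translation": [-0.6, -0.975, 0], "rotation": [0, 0.001, -0.003], "fingers": 1}, {"translation": [-0.6, -0.975, 0], "rotation": [0, 0.001, -0.003], "fingers": 1}, {"translation": [-0.6, -0.975, 0], "rotation": [0, 0.001, -0.003], "fingers": 1}, {"translation": [-0.6, -0.975, 0], "rotation": [0, 0.001, -0.003], "fingers": 1}]}}

```text
time_s: 3.52
ee_pos: [0.5159, 0.0333, 0.2506]
ee_rot: [0.098, 0.995, 0.001, -0.002]
force: [-0.9, 0.2, -1.1]
finger_gap: 0.996
grasp_force: 0.0
```

```bash
cat >> h.py <<'E'
def look(zlo,zhi,near,r=.07,bright=130,cam='wrist',name=None):
    """white top face near a world point (m): rect fit"""
    p=read_camera(cam)
    if name: cv2.imwrite(f'pics/{name}.png',p['image'])
    m=p['depth']>0; P=world(p,m); g=p['image'][m].astype(int)
    s=(np.hypot(P[:,0]-near[0],P[:,1]-near[1])<r)&(P[:,2]>zlo)&(P[:,2]<zhi)&(g.min(1)>bright)
    print(cam,rect(P[s],zlo,zhi)); return p
E
python3 - <<'E'
from h import *
print(sense()['ee_pos'])
p=look(.031,.042,(.568,.014),name='w1')
P=world(p,p['depth']>0); q=P[(P[:,2]>.013)&(P[:,2]<.025)]; print('bed',rect(q,.013,.025))
go((.538,-.299,.2),23.9+90);go((.515,-.3,.2),23.9+90)
E
```

```text
[0.51593674 0.0332981  0.2506132 ]
wrist (array([569.3,  11.2]), array([83.9, 53.3]), -12.7, 0.0362, 2206)
bed (array([644.1, -17.2]), array([955. , 518.6]), -73.2, 0.0197, 14497)
[-0.2883 -1.0734  0.1666] [ 0.0007 -0.0011 -0.195 ]
[-0.2137 -1.0916  0.1669] [ 0.0007 -0.0011 -0.195 ]
```

View pics/w1.png

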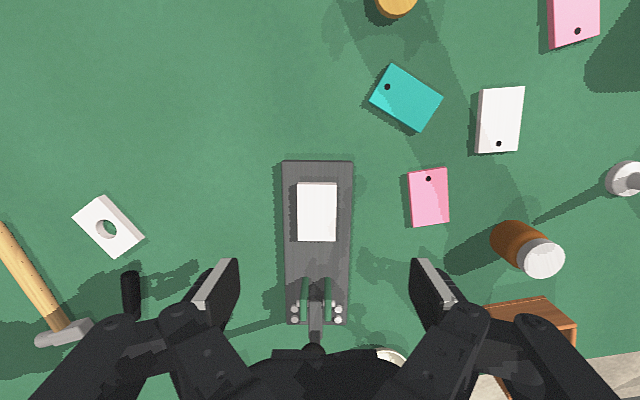

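Emit:
{"name": "jog_arm", "arguments": {"moves": [{"translation": [-0.2, -1, 0.15], "rotation": [0, 0, -0.195], "fingers": 1}, {"translation": [-0.2, -1, 0.15], "rotation": [0, 0, -0.195], "fingers": 1}, {"translation": [-0.2, -1, 0.15], "rotation": [0, 0, -0.195], "fingers": 1}, {"translation": [-0.2, -1, 0.15], "rotation": [0, 0, -0.195], "fingers": 1}, {"translation": [-0.2, -1, 0.15], "rotation": [0, 0, -0.195], "fingers": 1}, {"translation": [-0.2, -1, 0.15], "rotation": [0, 0, -0.195], "fingers": 1}, {"translation": [-0.2, -1, 0.15], "rotation": [0, 0, -0.195], "fingers": 1}, {"translation": [-0.2, -1, 0.15], "rotation": [0, 0, -0.195], "fingers": 1}]}}

```text
time_s: 4.58
ee_pos: [0.5169, -0.2715, 0.2058]
ee_rot: [-0.208, 0.978, 0.001, -0.001]
force: [-0.1, 0.4, 0.5]
finger_gap: 1.001
grasp_force: 0.0
```

```bash
python3 - <<'E'
from h import *
print(sense()['ee_pos'])
p=look(.011,.022,(.538,-.299))
p=look(.011,.022,(.538,-.299),cam='top')
p=look(.031,.042,(.568,.013),cam='top',r=.058)
go((.538,-.299,.1),23.9+90);go((.538,-.3,.003),23.9+90)
E
```

```text
[ 0.51694364 -0.27148774  0.20583056]
wrist (array([ 539.3, -303.5]), array([84.1, 53.7]), 23.5, 0.0162, 2376)
top (array([ 536.1, -298.1]), array([84. , 50.2]), 21.3, 0.0151, 117)
top (array([568.3,  14.2]), array([84.8, 53.6]), -12.3, 0.0354, 431)
[-0.0305 -0.1099  0.3528] [ 0.0007 -0.0006  0.    ]
[-0.0298 -0.1136  0.6761] [ 0.0007 -0.0006  0.    ]
```

```bash
python3 - <<'E'
from h import *
go((.5385,-.301,.06),23.6+90);go((.5385,-.301,.004),23.6+90)
E
```

```text
[-0.0296 -0.117   0.4861] [ 0.0007 -0.0006  0.0017]
[-0.03   -0.1174  0.6728] [ 0.0007 -0.0006  0.0017]
```

Emit:
{"name": "jog_arm", "arguments": {"moves": [{"translation": [-0.03, -0.117, 0.2], "rotation": [0, 0, 0.0017], "fingers": 1}, {"translation": [-0.03, -0.117, 0.4], "rotation": [0, 0, 0.0017], "fingers": 1}, {"translation": [-0.03, -0.117, 0.5], "rotation": [0, 0, 0.0017], "fingers": 1}, {"translation": [-0.03, -0.117, 0.58], "rotation": [0, 0, 0.0017], "fingers": 1}, {"translation": [-0.03, -0.117, 0.63], "rotation": [0, 0, 0.0017], "fingers": 1}, {"translation": [-0.03, -0.117, 0.66], "rotation": [0, 0, 0.0017], "fingers": 1}, {"translation": [-0.03, -0.117, 0.672], "rotation": [0, 0, 0.0017], "fingers": 1}, {"translation": [-0.03, -0.117, 0.672], "rotation": [0, 0, 0.0017], "fingers": 1}]}}

```text
time_s: 5.72
ee_pos: [0.538, -0.3031, 0.0045]
ee_rot: [-0.203, 0.979, 0.0, -0.001]
force: [-0.8, -0.2, -0.3]
finger_gap: 1.002
grasp_force: 0.0
```

Emit:
{"name": "jog_arm", "arguments": {"moves": [{"translation": [0, 0, 0], "rotation": [0, 0, 0], "fingers": 0.75}, {"translation": [0, 0, 0], "rotation": [0, 0, 0], "fingers": 0.65}, {"translation": [0, 0, 0], "rotation": [0, 0, 0], "fingers": 0.55}, {"translation": [0, 0, 0], "rotation": [0, 0, 0], "fingers": 0.5}, {"translation": [0, 0, 0], "rotation": [0, 0, 0], "fingers": 0.5}, {"translation": [0, 0, 0], "rotation": [0, 0, 0], "fingers": 0.5}], "force": 40}}

```text
time_s: 6.48
ee_pos: [0.5376, -0.3029, 0.0039]
ee_rot: [-0.203, 0.979, 0.001, -0.001]
force: [-0.0, -0.6, -0.4]
finger_gap: 0.503
grasp_force: 0.0
```

```bash
python3 - <<'E'
from h import *
p=look(.011,.022,(.538,-.299),name='w2')
E
```

```text
wrist (array([ 539.3, -302.9]), array([85. , 54.1]), 23.2, 0.0162, 9659)
```

View pics/w2.png

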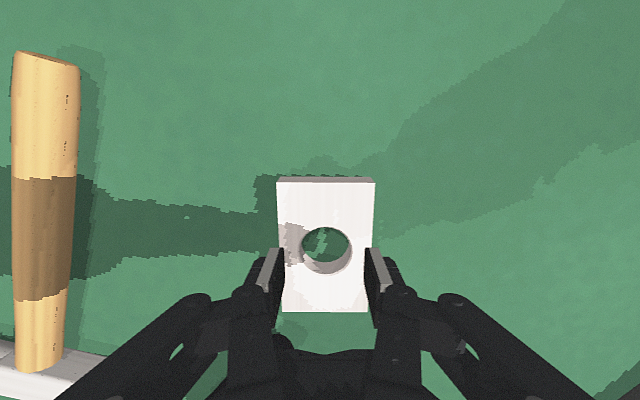

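Emit:
{"name": "jog_arm", "arguments": {"moves": [{"translation": [0, 0, 0], "rotation": [0, 0, 0], "fingers": 0.4}, {"translation": [0, 0, 0], "rotation": [0, 0, 0], "fingers": 0.3}, {"translation": [0, 0, 0], "rotation": [0, 0, 0], "fingers": 0.2}, {"translation": [0, 0, 0], "rotation": [0, 0, 0], "fingers": 0.2}], "force": 40}}

```text
time_s: 7.02
ee_pos: [0.5376, -0.3029, 0.0039]
ee_rot: [-0.203, 0.979, 0.001, -0.001]
force: [-0.2, 0.1, -0.3]
finger_gap: 0.2
grasp_force: 0.0
```

```bash
python3 - <<'E'
from h import *
p=look(.011,.022,(.538,-.299))
go((.48,-.299,.13),113.6);go((.48,-.1,.16),77.5)
E
```

```text
wrist (array([ 539.1, -302.8]), array([84.7, 54.3]), 23.2, 0.0162, 7145)
[ 0.1721  0.0892 -0.4197] [ 0.0006 -0.0008 -0.001 ]
[-0.0914  0.698  -0.5193] [ 0.0003 -0.001   0.1996]
```

Emit:
{"name": "jog_arm", "arguments": {"moves": [{"translation": [0, 0, -0.15], "rotation": [0, 0, 0], "fingers": 0.62}, {"translation": [0, 0, -0.15], "rotation": [0, 0, 0], "fingers": 0.62}, {"translation": [0, 0, -0.15], "rotation": [0, 0, 0], "fingers": 0.62}, {"translation": [0, 0, -0.15], "rotation": [0, 0, 0], "fingers": 0.62}]}}

```text
time_s: 7.58
ee_pos: [0.5369, -0.3025, 0.0479]
ee_rot: [-0.203, 0.979, 0.001, -0.002]
force: [-0.1, -0.2, -1.0]
finger_gap: 0.619
grasp_force: 0.0
```

```bash
cat > tips.py <<'E'
from h import *
s=sense(); print(s['ee_pos'],s['finger_gap']); p=read_camera('wrist'); r=R.from_quat(s['ee_rot'])
P=r.inv().apply(world(p,p['depth']>0)-s['ee_pos'])*1000
Q=P[(abs(P[:,0])<14)&(abs(P[:,1])<65)&(P[:,2]>-60)&(P[:,2]<20)]
for sg in(-1,1):
    q=Q[Q[:,1]*sg>12]
    for lo in range(-40,20,4):
        k=q[(q[:,2]>=lo)&(q[:,2]<lo+4)]
        if len(k)>5: print(sg,lo,len(k),'|y|',np.round(abs(k[:,1]).min(),1),np.round(abs(k[:,1]).max(),1))
E
python3 tips.py
```

```text
[ 0.53694197 -0.30250953  0.04793129] 0.6187657310819
-1 -40 146 |y| 27.3 40.8
-1 -36 92 |y| 27.3 38.7
-1 -32 31 |y| 27.4 27.8
1 -40 140 |y| 25.1 37.7
1 -36 87 |y| 25.2 35.6
1 -32 37 |y| 25.1 25.6
```

```bash
python3 - <<'E'
from h import *
s=sense(); p=read_camera('wrist'); r=R.from_quat(s['ee_rot'])
W=world(p,p['depth']>0); P=r.inv().apply(W-s['ee_pos'])*1000
k=(abs(P[:,0])<60)&(abs(P[:,1])<70)&(W[:,2]>.03)&(W[:,2]<.13)
q=P[k]
for lo in range(-80,20,6):
    a=q[(q[:,2]>=lo)&(q[:,2]<lo+6)]
    if len(a): print(lo,len(a),np.round(a.min(0)),np.round(a.max(0)))
i=p['image'][230:400,170:470]; cv2.imwrite('pics/w3.png',cv2.resize(i,None,fx=2.6,fy=2.6))
E
```

```text
-80 1606 [-12. -60. -80.] [ 14.  57. -74.]
-74 572 [ -0. -50. -74.] [ 14.  53. -68.]
-68 897 [-11. -37. -68.] [ 12.  32. -62.]
-62 660 [-11. -41. -62.] [ 12.  39. -56.]
-56 608 [-12. -41. -56.] [ 11.  39. -50.]
-50 540 [-11. -41. -50.] [ 12.  39. -44.]
-44 476 [-11. -41. -44.] [ 12.  39. -38.]
-38 312 [-11. -40. -38.] [ 11.  38. -32.]
-32 64 [-10. -28. -32.] [ 10.  26. -29.]
```

View pics/w3.png

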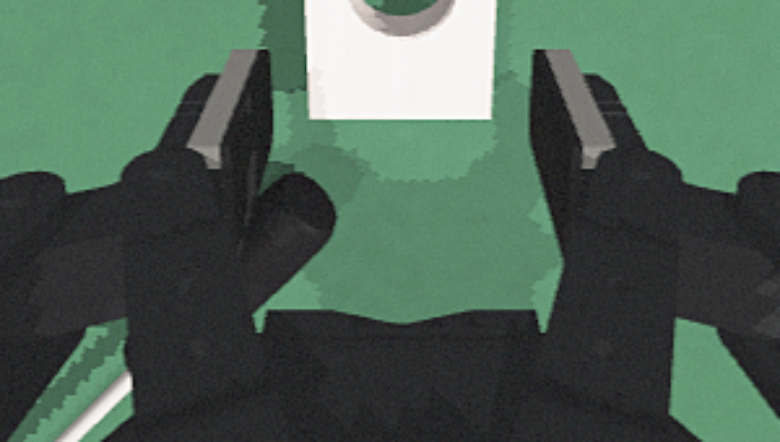

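Emit:
{"name": "jog_arm", "arguments": {"moves": [{"translation": [0, 0, 0], "rotation": [0, 0, 0], "fingers": 0.85}, {"translation": [0, 0, 0.1], "rotation": [0, 0, 0], "fingers": 0.85}, {"translation": [0, 0, 0.15], "rotation": [0, 0, 0], "fingers": 0.85}, {"translation": [0, 0, 0.17], "rotation": [0, 0, 0], "fingers": 0.85}, {"translation": [0, 0, 0.185], "rotation": [0, 0, 0], "fingers": 0.85}, {"translation": [0, 0, 0.185], "rotation": [0, 0, 0], "fingers": 0.85}]}}

```text
time_s: 8.43
ee_pos: [0.5378, -0.303, -0.0064]
ee_rot: [-0.203, 0.979, 0.001, -0.001]
force: [0.4, -0.3, 0.1]
finger_gap: 0.851
grasp_force: 0.0
```

```bash
python3 - <<'E'
from h import *
s=sense(); print(s['ee_pos'],s['finger_gap']); p=read_camera('wrist'); r=R.from_quat(s['ee_rot'])
W=world(p,p['depth']>0); P=r.inv().apply(W-s['ee_pos'])*1000
k=(abs(P[:,0])<14)&(abs(P[:,1])>30)&(abs(P[:,1])<70)&(W[:,2]>.006)&(W[:,2]<.06)
W=W[k]; print(np.histogram(W[:,2],bins=np.arange(.004,.06,.004)))
E
```

```text
[ 0.53777275 -0.30303418 -0.00641236] 0.8507870398276047
(array([  0,   0,   0,   0,   0,   8, 172, 288, 369, 420, 445, 514, 517]), array([0.004, 0.008, 0.012, 0.016, 0.02 , 0.024, 0.028, 0.032, 0.036,
       0.04 , 0.044, 0.048, 0.052, 0.056]))
```

Emit:
{"name": "jog_arm", "arguments": {"moves": [{"translation": [0, 0, 0.03], "rotation": [0, 0, 0], "fingers": 0.85}, {"translation": [0, 0, 0.06], "rotation": [0, 0, 0], "fingers": 0.85}, {"translation": [0, 0, 0.06], "rotation": [0, 0, 0], "fingers": 0.7}, {"translation": [0, 0, 0.06], "rotation": [0, 0, 0], "fingers": 0.65}, {"translation": [0, 0, 0.06], "rotation": [0, 0, 0], "fingers": 0.6}, {"translation": [0, 0, 0.06], "rotation": [0, 0, 0], "fingers": 0.55}, {"translation": [0, 0, 0.06], "rotation": [0, 0, 0], "fingers": 0.5}], "force": 40}}

```text
time_s: 9.35
ee_pos: [0.5377, -0.3031, -0.0243]
ee_rot: [-0.203, 0.979, 0.0, -0.001]
force: [-0.6, -0.3, 1.8]
finger_gap: 0.619
grasp_force: 43.3
```

Emit:
{"name": "jog_arm", "arguments": {"moves": [{"translation": [0, 0, -0.1], "rotation": [0, 0, 0], "fingers": 0.5}, {"translation": [0, 0, -0.3], "rotation": [0, 0, 0], "fingers": 0.5}, {"translation": [0, 0, -0.45], "rotation": [0, 0, 0], "fingers": 0.5}, {"translation": [0, 0, -0.45], "rotation": [0, 0, 0], "fingers": 0.5}, {"translation": [0, 0, -0.45], "rotation": [0, 0, 0], "fingers": 0.5}]}}

```text
time_s: 9.98
ee_pos: [0.5371, -0.3025, 0.1096]
ee_rot: [-0.203, 0.979, 0.001, -0.002]
force: [0.0, 1.0, -1.8]
finger_gap: 0.62
grasp_force: 43.0
```

```bash
cat >> h.py <<'E'
def held(thick, back=29, name=None):
    """held plate's top face in the tool frame (mm): centre, size, yaw"""
    s=sense(); p=read_camera('wrist'); r=R.from_quat(s['ee_rot'])
    if name: cv2.imwrite(f'pics/{name}.png',p['image'])
    m=p['depth']>0; P=r.inv().apply(world(p,m)-s['ee_pos'])*1000; g=p['image'][m].astype(int).min(1)
    k=(g>120)&(abs(P[:,0])<70)&(abs(P[:,1])<27.8)&(P[:,2]<-20)&(P[:,2]>-80)
    Q=P[k]; print('z med',np.median(Q[:,2])); Q=Q[abs(Q[:,2]-np.median(Q[:,2]))<4]
    (c,sz,a)=cv2.minAreaRect(Q[:,:2].astype(np.float32)); print('held',np.round(c,1),np.round(sz,1),round(a,1),np.round(s['ee_pos'],4))
E
python3 - <<'E'
from h import *
held(16)
go((.50,-.15,.12),77.4);go((.569,.013,.12),77.4)
E
```

```text
z med -40.43602186356068
held [-2.  -0.4] [85.9 54.9] 0.0 [ 0.5371 -0.3025  0.1096]
[-0.0896  0.5144 -0.0354] [ 0.0009 -0.0019  0.2002]
[-0.5167  0.9214 -0.0356] [ 0.0009 -0.0019  0.2002]
```

Emit:
{"name": "jog_arm", "arguments": {"moves": [{"translation": [-0.1, 0.2, -0.03], "rotation": [0, 0, 0.05], "fingers": 0.5}, {"translation": [-0.2, 0.4, -0.03], "rotation": [0, 0, 0.1], "fingers": 0.5}, {"translation": [-0.3, 0.6, -0.03], "rotation": [0, 0, 0.15], "fingers": 0.5}, {"translation": [-0.4, 0.75, -0.03], "rotation": [0, 0, 0.2], "fingers": 0.5}, {"translation": [-0.48, 0.88, -0.03], "rotation": [0.001, -0.002, 0.2], "fingers": 0.5}, {"translation": [-0.51, 0.92, -0.03], "rotation": [0.001, -0.002, 0.2], "fingers": 0.5}, {"translation": [-0.51, 0.92, -0.03], "rotation": [0.001, -0.002, 0.2], "fingers": 0.5}]}}

```text
time_s: 10.9
ee_pos: [0.5678, 0.012, 0.1181]
ee_rot: [0.108, 0.994, -0.001, 0.0]
force: [0.4, -0.5, -2.7]
finger_gap: 0.62
grasp_force: 43.0
```

```bash
python3 - <<'E'
from h import *
held(16)
go((.5673,.0119,.04),77.4);go((.5673,.0119,.0125),77.4)
E
```

```text
z med -40.545205560450874
held [-2.2 -0. ] [85.3 55.5] 0.0 [0.5678 0.012  0.1181]
[0.0036 0.0072 0.2614] [-0.0009  0.0006  0.    ]
[0.0037 0.0074 0.3531] [-0.0009  0.0006  0.    ]
```

Emit:
{"name": "jog_arm", "arguments": {"moves": [{"translation": [0.004, 0.007, 0.15], "rotation": [-0.001, 0, 0], "fingers": 0.5}, {"translation": [0.004, 0.007, 0.26], "rotation": [-0.001, 0, 0], "fingers": 0.5}, {"translation": [0.004, 0.007, 0.31], "rotation": [-0.001, 0, 0], "fingers": 0.5}, {"translation": [0.004, 0.007, 0.335], "rotation": [-0.001, 0, 0], "fingers": 0.5}, {"translation": [0.004, 0.007, 0.335], "rotation": [-0.001, 0, 0], "fingers": 0.5}]}}

```text
time_s: 11.58
ee_pos: [0.5686, 0.0124, 0.0193]
ee_rot: [0.11, 0.994, 0.001, 0.002]
force: [-0.5, -0.3, -0.5]
finger_gap: 0.619
grasp_force: 43.0
```

```bash
python3 - <<'E'
from h import *
held(16,name='w4')
go((.5673,.0119,.0125),77.4)
E
```

```text
z med -40.51745208238575
held [-2.1 -0.1] [85.2 55.6] 0.3 [0.5686 0.0124 0.0193]
[ 0.0048 -0.0038  0.0241] [ 0.0007  0.0016 -0.    ]
```

View pics/w4.png

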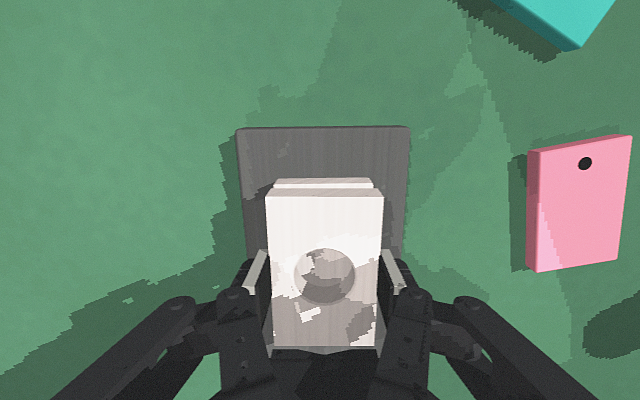

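Emit:
{"name": "jog_arm", "arguments": {"moves": [{"translation": [0.005, -0.004, 0.012], "rotation": [0.0007, 0.0016, 0], "fingers": 0.5}, {"translation": [0.005, -0.004, 0.022], "rotation": [0.0007, 0.0016, 0], "fingers": 0.5}, {"translation": [0.005, -0.004, 0.025], "rotation": [0.0007, 0.0016, 0], "fingers": 0.5}, {"translation": [0.005, -0.004, 0.025], "rotation": [0.0007, 0.0016, 0], "fingers": 0.5}]}}

```text
time_s: 12.12
ee_pos: [0.5666, 0.0125, 0.0117]
ee_rot: [0.109, 0.994, 0.0, -0.001]
force: [-2.1, -0.3, 0.9]
finger_gap: 0.619
grasp_force: 43.2
```

Emit:
{"name": "jog_arm", "arguments": {"moves": [{"translation": [0, 0, 0], "rotation": [0, 0, 0], "fingers": 0.66}, {"translation": [0, 0, 0], "rotation": [0, 0, 0], "fingers": 0.7}, {"translation": [0, 0, 0], "rotation": [0, 0, 0], "fingers": 0.8}, {"translation": [0, 0, 0], "rotation": [0, 0, 0], "fingers": 0.9}]}}

```text
time_s: 12.62
ee_pos: [0.5666, 0.0124, 0.0115]
ee_rot: [0.109, 0.994, 0.0, -0.001]
force: [0.2, 0.3, -0.4]
finger_gap: 0.899
grasp_force: 0.0
```

```bash
python3 - <<'E'
from h import *
look(.045,.06,(.568,.013)); look(.045,.06,(.568,.013),cam='top')
go((.53,.02,.2),77.4)
E
```

```text
wrist (array([568.8,  12.5]), array([92.7, 85.1]), 77.5, 0.0522, 13884)
top (array([0., 0.]), array([0., 0.]), 0.0, nan, 0)
[ 0.1253 -0.0017 -0.6282] [-0.     -0.0004  0.0001]
  return _methods._mean(a, axis=axis, dtype=dtype,
  ret = ret.dtype.type(ret / rcount)
```

Rise and look at the fit from above.

Emit:
{"name": "jog_arm", "arguments": {"moves": [{"translation": [0, 0, -0.15], "rotation": [0, 0, 0], "fingers": 1}, {"translation": [0, 0, -0.3], "rotation": [0, 0, 0], "fingers": 1}, {"translation": [0.12, 0, -0.5], "rotation": [0, 0, 0], "fingers": 1}, {"translation": [0.12, 0, -0.6], "rotation": [0, 0, 0], "fingers": 1}, {"translation": [0.12, 0, -0.6], "rotation": [0, 0, 0], "fingers": 1}]}}

```text
time_s: 13.35
ee_pos: [0.5334, 0.0204, 0.1946]
ee_rot: [0.109, 0.994, 0.001, 0.002]
force: [-0.2, -0.2, -0.5]
finger_gap: 0.999
grasp_force: 0.0
```

```bash
python3 - <<'E'
from h import *
p=look(.046,.058,(.568,.013),name='w5'); look(.046,.058,(.568,.013),cam='top',r=.058)
i=p['image']; cv2.imwrite('pics/w5c.png',cv2.resize(i[120:320,220:420],None,fx=3,fy=3))
look(.008,.016,(.495,.279),cam='top')
go((.48,.26,.2),84.5)
E
```

```text
wrist (array([568.2,  10.9]), array([84.5, 54.1]), -12.7, 0.0522, 2861)
top (array([0., 0.]), array([0., 0.]), 0.0, nan, 0)
top (array([494.8, 280.4]), array([84.2, 54.1]), -7.3, 0.0113, 394)
[ 0.3403  0.743  -0.0301] [-0.0001 -0.0008 -0.0393]
  return _methods._mean(a, axis=axis, dtype=dtype,
  ret = ret.dtype.type(ret / rcount)
```

View pics/w5c.png

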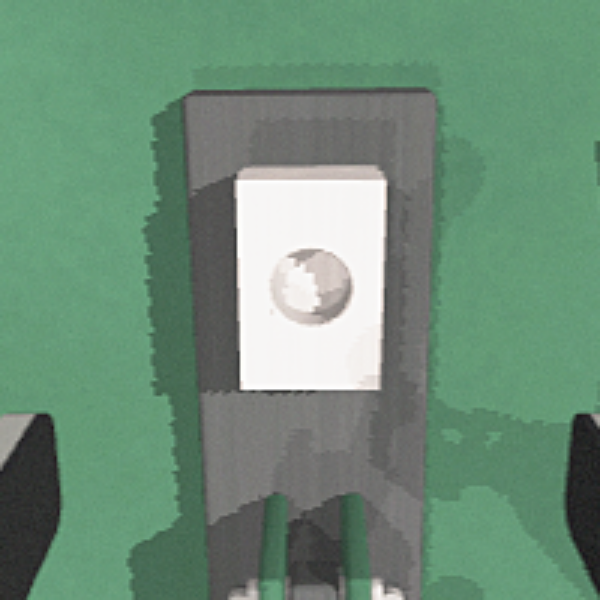

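Emit:
{"name": "jog_arm", "arguments": {"moves": [{"translation": [0.2, 0.2, -0.03], "rotation": [0, 0, -0.02], "fingers": 1}, {"translation": [0.3, 0.4, -0.03], "rotation": [0, 0, -0.036], "fingers": 1}, {"translation": [0.34, 0.6, -0.03], "rotation": [0, 0, -0.036], "fingers": 1}, {"translation": [0.34, 0.74, -0.03], "rotation": [0, -0.001, -0.036], "fingers": 1}, {"translation": [0.34, 0.74, -0.03], "rotation": [0, -0.001, -0.036], "fingers": 1}, {"translation": [0.34, 0.74, -0.03], "rotation": [0, -0.001, -0.036], "fingers": 1}]}}

```text
time_s: 14.25
ee_pos: [0.4798, 0.2581, 0.1991]
ee_rot: [0.053, 0.999, -0.001, -0.0]
force: [0.5, -0.3, -0.1]
finger_gap: 1.003
grasp_force: 0.0
```

```bash
python3 - <<'E'
from h import *
p=look(.008,.016,(.495,.279))
p=look(.008,.016,(.495,.279))
go((.495,.279,.03),84);go((.495,.279,-.025),84)
E
```

```text
wrist (array([496.4, 278.1]), array([83.8, 53.6]), -7.0, 0.0122, 2725)
wrist (array([496.2, 278. ]), array([83.8, 53.5]), -7.2, 0.0122, 2720)
[-0.0401  0.0804  0.5659] [-0.0008  0.0002 -0.0014]
[-0.04    0.0808  0.7493] [-0.0008  0.0002 -0.0014]
```

Emit:
{"name": "jog_arm", "arguments": {"moves": [{"translation": [-0.0445, 0.0775, 0.2], "rotation": [-0.0008, 0, 0.0047], "fingers": 1}, {"translation": [-0.0445, 0.0775, 0.4], "rotation": [-0.0008, 0, 0.0047], "fingers": 1}, {"translation": [-0.0445, 0.0775, 0.55], "rotation": [-0.0008, 0, 0.0047], "fingers": 0.85}, {"translation": [-0.0445, 0.0775, 0.65], "rotation": [-0.0008, 0, 0.0047], "fingers": 0.85}, {"translation": [-0.0445, 0.0775, 0.7], "rotation": [-0.0008, 0, 0.0047], "fingers": 0.85}, {"translation": [-0.0445, 0.0775, 0.735], "rotation": [-0.0008, 0, 0.0047], "fingers": 0.85}, {"translation": [-0.0445, 0.0775, 0.752], "rotation": [-0.0008, 0, 0.0047], "fingers": 0.85}, {"translation": [-0.0445, 0.0775, 0.752], "rotation": [-0.0008, 0, 0.0047], "fingers": 0.85}]}}

```text
time_s: 15.35
ee_pos: [0.497, 0.2808, -0.0244]
ee_rot: [0.061, 0.998, 0.001, 0.001]
force: [-0.1, -0.0, 0.2]
finger_gap: 0.848
grasp_force: 0.0
```

Emit:
{"name": "jog_arm", "arguments": {"moves": [{"translation": [0, 0, 0], "rotation": [0, 0, 0], "fingers": 0.7}, {"translation": [0, 0, 0], "rotation": [0, 0, 0], "fingers": 0.65}, {"translation": [0, 0, 0], "rotation": [0, 0, 0], "fingers": 0.6}, {"translation": [0, 0, 0], "rotation": [0, 0, 0], "fingers": 0.55}, {"translation": [0, 0, 0], "rotation": [0, 0, 0], "fingers": 0.5}], "force": 40}}

```text
time_s: 15.98
ee_pos: [0.4969, 0.2806, -0.024]
ee_rot: [0.061, 0.998, 0.001, 0.001]
force: [-1.2, -0.8, 5.9]
finger_gap: 0.615
grasp_force: 41.7
```

Emit:
{"name": "jog_arm", "arguments": {"moves": [{"translation": [0, 0, -0.1], "rotation": [0, 0, 0], "fingers": 0.5}, {"translation": [0, 0, -0.3], "rotation": [0, 0, 0], "fingers": 0.5}, {"translation": [0, 0, -0.48], "rotation": [0, 0, 0], "fingers": 0.5}, {"translation": [0, 0, -0.48], "rotation": [0, 0, 0], "fingers": 0.5}, {"translation": [0, 0, -0.48], "rotation": [0, 0, 0], "fingers": 0.5}]}}

```text
time_s: 16.6
ee_pos: [0.4954, 0.2803, 0.1187]
ee_rot: [0.06, 0.998, 0.001, 0.0]
force: [-0.5, -1.1, -2.2]
finger_gap: 0.613
grasp_force: 43.4
```

```bash
python3 - <<'E'
from h import *
held(12)
go((.568,.012,.12),77.4)
E
```

```text
z med -36.151798467692174
held [0.1 0. ] [84.5 55.4] 0.3 [0.4954 0.2803 0.1187]
[-0.3493 -0.8574 -0.0081] [ 0.0003 -0.0002  0.0315]
```

Emit:
{"name": "jog_arm", "arguments": {"moves": [{"translation": [-0.1, -0.2, -0.01], "rotation": [0, 0, 0.0315], "fingers": 0.5}, {"translation": [-0.2, -0.4, -0.01], "rotation": [0, 0, 0.0315], "fingers": 0.5}, {"translation": [-0.28, -0.6, -0.01], "rotation": [0, 0, 0.0315], "fingers": 0.5}, {"translation": [-0.33, -0.76, -0.01], "rotation": [0, 0, 0.0315], "fingers": 0.5}, {"translation": [-0.35, -0.83, -0.01], "rotation": [0, 0, 0.0315], "fingers": 0.5}, {"translation": [-0.351, -0.857, -0.01], "rotation": [0, 0, 0.0315], "fingers": 0.5}, {"translation": [-0.351, -0.857, -0.01], "rotation": [0, 0, 0.0315], "fingers": 0.5}]}}

```text
time_s: 17.52
ee_pos: [0.5687, 0.0132, 0.1205]
ee_rot: [0.11, 0.994, 0.001, -0.0]
force: [0.1, 0.5, -1.3]
finger_gap: 0.615
grasp_force: 43.4
```

```bash
python3 - <<'E'
from h import *
held(12)
go((.5686,.0118,.035),77.4)
E
```

```text
z med -36.18573435780818
held [-0.2  0.2] [84.6 55.2] 0.0 [0.5687 0.0132 0.1205]
[-0.0008 -0.009   0.286 ] [ 0.001  -0.0002  0.0005]
```

Emit:
{"name": "jog_arm", "arguments": {"moves": [{"translation": [-0.001, -0.006, 0.15], "rotation": [0.001, 0, 0], "fingers": 0.5}, {"translation": [-0.001, -0.006, 0.25], "rotation": [0.001, 0, 0], "fingers": 0.5}, {"translation": [-0.001, -0.006, 0.285], "rotation": [0.001, 0, 0], "fingers": 0.5}, {"translation": [-0.001, -0.006, 0.285], "rotation": [0.001, 0, 0], "fingers": 0.5}]}}

```text
time_s: 18.08
ee_pos: [0.5696, 0.012, 0.0359]
ee_rot: [0.109, 0.994, -0.0, 0.0]
force: [-0.3, -0.4, -1.1]
finger_gap: 0.618
grasp_force: 43.4
```

```bash
python3 - <<'E'
from h import *
held(12)
go((.5686,.0118,.0283),77.4)
E
```

```text
z med -36.17951537745042
held [-0.1  0. ] [84.9 55.5] 0.1 [0.5696 0.012  0.0359]
[ 0.0059 -0.0007  0.028 ] [-0.      0.0007  0.0003]
```

Emit:
{"name": "jog_arm", "arguments": {"moves": [{"translation": [0.003, 0, 0.015], "rotation": [0, 0, 0], "fingers": 0.5}, {"translation": [0.003, 0, 0.025], "rotation": [0, 0, 0], "fingers": 0.5}, {"translation": [0.003, 0, 0.027], "rotation": [0, 0, 0], "fingers": 0.5}, {"translation": [0.003, 0, 0.027], "rotation": [0, 0, 0], "fingers": 0.5}]}}

```text
time_s: 18.62
ee_pos: [0.569, 0.0109, 0.0282]
ee_rot: [0.11, 0.994, -0.0, 0.001]
force: [0.7, -0.1, -1.4]
finger_gap: 0.62
grasp_force: 43.4
```

Emit:
{"name": "jog_arm", "arguments": {"moves": [{"translation": [0, 0, 0], "rotation": [0, 0, 0], "fingers": 0.66}, {"translation": [0, 0, 0], "rotation": [0, 0, 0], "fingers": 0.7}, {"translation": [0, 0, 0], "rotation": [0, 0, 0], "fingers": 0.8}, {"translation": [0, 0, 0], "rotation": [0, 0, 0], "fingers": 0.9}]}}

```text
time_s: 19.12
ee_pos: [0.569, 0.011, 0.0281]
ee_rot: [0.11, 0.994, -0.0, 0.001]
force: [-0.6, -0.2, -0.2]
finger_gap: 0.901
grasp_force: 0.0
```

Emit:
{"name": "jog_arm", "arguments": {"moves": [{"translation": [0, 0, -0.15], "rotation": [0, 0, 0], "fingers": 1}, {"translation": [0, 0, -0.3], "rotation": [0, 0, 0], "fingers": 1}, {"translation": [0.12, 0, -0.5], "rotation": [0, 0, 0], "fingers": 1}, {"translation": [0.12, 0, -0.55], "rotation": [0, 0, 0], "fingers": 1}, {"translation": [0.12, 0, -0.55], "rotation": [0, 0, 0], "fingers": 1}]}}

```text
time_s: 19.75
ee_pos: [0.5347, 0.0192, 0.1948]
ee_rot: [0.11, 0.994, 0.0, 0.003]
force: [0.7, -0.7, -0.6]
finger_gap: 0.995
grasp_force: 0.0
```

```bash
python3 - <<'E'
from h import *
p=look(.058,.07,(.568,.013),name='w6')
i=p['image']; cv2.imwrite('pics/w6c.png',cv2.resize(i[120:320,220:420],None,fx=3,fy=3))
E
```

```text
wrist (array([568.6,  10. ]), array([84.2, 53.6]), -12.8, 0.0642, 3527)
```

View pics/w6c.png

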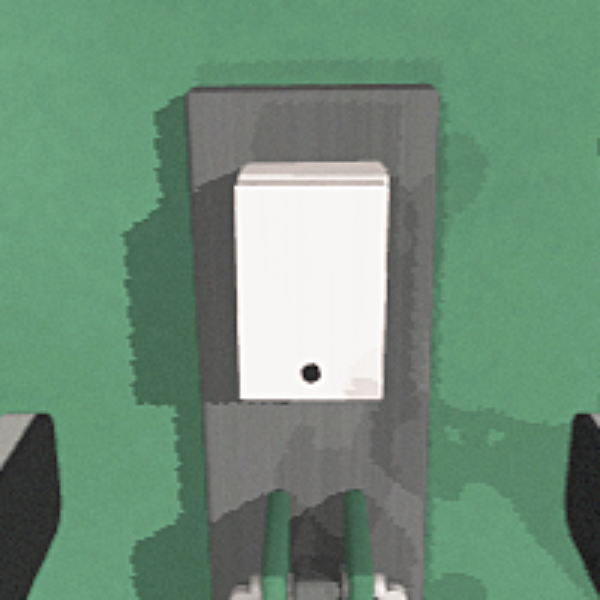

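```bash
python3 - <<'E'
from h import *
go((.535,.019,.31),77.4);go((.6825,-.0138,.31),77.4)
E
```

```text
[-0.0045  0.0004 -0.3887] [0.    0.001 0.   ]
[-0.5082  0.0009 -0.3872] [0.    0.001 0.   ]
```

Emit:
{"name": "jog_arm", "arguments": {"moves": [{"translation": [0, 0, -0.2], "rotation": [0, 0.001, 0], "fingers": 1}, {"translation": [0, 0, -0.39], "rotation": [0, 0.001, 0], "fingers": 1}, {"translation": [0, 0, -0.39], "rotation": [0, 0.001, 0], "fingers": 1}, {"translation": [-0.15, 0, -0.39], "rotation": [0, 0.001, 0], "fingers": 1}, {"translation": [-0.3, 0, -0.39], "rotation": [0, 0.001, 0], "fingers": 1}, {"translation": [-0.3, 0, -0.39], "rotation": [0, 0.001, 0], "fingers": 1}, {"translation": [-0.3, 0, -0.39], "rotation": [0, 0.001, 0], "fingers": 1}]}}

```text
time_s: 20.68
ee_pos: [0.6199, -0.0005, 0.3077]
ee_rot: [0.11, 0.994, -0.0, -0.003]
force: [-0.7, 0.0, 0.3]
finger_gap: 0.994
grasp_force: 0.0
```

```bash
python3 - <<'E'
from h import *
s=sense(); print(s['ee_pos'],s['joint_pos'])
for n in('wrist','top'):
    p=read_camera(n)
    P=world(p,p['depth']>0)
    q=P[(P[:,2]>.25)&(P[:,2]<.31)&(np.hypot(P[:,0]-.68,P[:,1]+.013)<.035)]
    if len(q)>8:
        A=np.c_[2*q,np.ones(len(q))]; x=np.linalg.lstsq(A,(q**2).sum(1),rcond=None)[0]
        print(n,len(q),'ball centre',x[:3],'r',np.sqrt(x[3]+x[:3]@x[:3]),q.mean(0),q.max(0),q.min(0))
    if n=='wrist': cv2.imwrite('pics/w7.png',p['image'])
go((.6825,-.0138,.31),77.4)
E
```

```text
[ 6.19878140e-01 -5.00315356e-04  3.07711644e-01] [-0.2113541   0.5109363   0.27599875  1.46320862 -0.14335087  1.19379897
  1.4352283 ]
wrist 1428 ball centre [ 0.68729662 -0.013799    0.27734216] r 0.020773738390231247 [ 0.67843562 -0.01196319  0.29098045] [0.69606192 0.00262822 0.29981751] [ 0.668024   -0.02850401  0.2500342 ]
[-0.2133  0.0012 -0.0037] [-0.0003 -0.0013  0.    ]
```

View pics/w7.png

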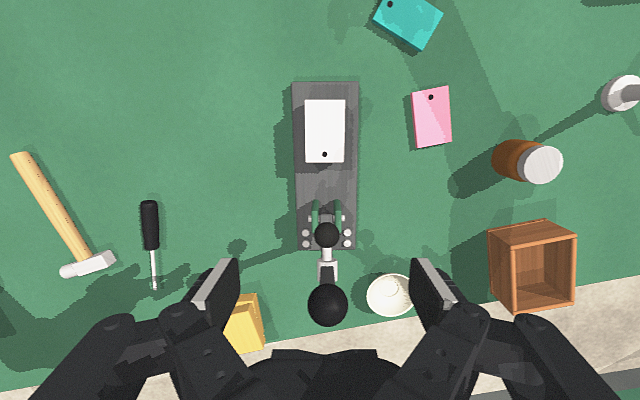

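Emit:
{"name": "jog_arm", "arguments": {"moves": [{"translation": [-0.12, 0, 0], "rotation": [0, -0.001, 0], "fingers": 1}, {"translation": [-0.213, 0.001, 0], "rotation": [0, -0.001, 0], "fingers": 1}, {"translation": [-0.213, 0.001, 0], "rotation": [0, -0.001, 0], "fingers": 1}, {"translation": [-0.213, 0.001, 0.1], "rotation": [0, -0.001, 0], "fingers": 1}, {"translation": [-0.213, 0.001, 0.17], "rotation": [0, -0.001, 0], "fingers": 1}, {"translation": [-0.213, 0.001, 0.21], "rotation": [0, -0.001, 0], "fingers": 1}, {"translation": [-0.213, 0.001, 0.22], "rotation": [0, -0.001, 0], "fingers": 1}, {"translation": [-0.213, 0.001, 0.22], "rotation": [0, -0.001, 0], "fingers": 0.8}]}}

```text
time_s: 21.78
ee_pos: [0.6838, -0.0142, 0.2448]
ee_rot: [0.11, 0.994, -0.0, 0.001]
force: [0.3, -0.6, -0.7]
finger_gap: 0.821
grasp_force: 0.0
```

Emit:
{"name": "jog_arm", "arguments": {"moves": [{"translation": [0, 0, 0], "rotation": [0, 0, 0], "fingers": 0.6}, {"translation": [0, 0, 0], "rotation": [0, 0, 0], "fingers": 0.5}, {"translation": [0, 0, 0], "rotation": [0, 0, 0], "fingers": 0.42}, {"translation": [0, 0, 0], "rotation": [0, 0, 0], "fingers": 0.36}, {"translation": [0, 0, 0], "rotation": [0, 0, 0], "fingers": 0.3}, {"translation": [0, 0, 0], "rotation": [0, 0, 0], "fingers": 0.3}], "force": 50}}

```text
time_s: 22.52
ee_pos: [0.6843, -0.0123, 0.2449]
ee_rot: [0.109, 0.994, 0.001, 0.002]
force: [0.1, 5.9, 5.1]
finger_gap: 0.34
grasp_force: 49.0
```

```bash
python3 - <<'E'
from h import *
s=sense(); print(s['ee_pos'],s['finger_gap'],s['joint_pos'])
p=read_camera('wrist'); cv2.imwrite('pics/w8.png',p['image'][200:400,200:440])
# arc: tool-frame waypoints, from measured start; press plane
u=np.array([np.cos(np.radians(-12.6)),np.sin(np.radians(-12.6)),0]); r=R.from_quat(s['ee_rot'])
a0=np.radians(169.46)-1.35
for q in (.1,.2,.3,.4,.5,.6,.7,.8,.9,1.,1.1,1.2,1.25,1.3,1.35):
    f=lambda t:.2187*(np.cos(a0+t)*u+np.sin(a0+t)*np.array([0,0,1]))
    print(q,np.round(r.inv().apply(f(q)-f(0))/.3,4), np.round(s['ee_pos']+f(q)-f(0),4))
E
```

```text
[ 0.68430462 -0.01234182  0.2448914 ] 0.34014459279595527 [-0.16338062  0.65865929  0.26031742  1.36829526 -0.1765552   1.13398745
  1.47109023]
0.1 [0.0726 0.0001 0.0061] [ 0.6631 -0.0076  0.243 ]
0.2 [1.443e-01 1.000e-04 1.940e-02] [ 0.6421 -0.0029  0.2389]
0.3 [2.142e-01 2.000e-04 3.990e-02] [0.6216 0.0017 0.2327]
0.4 [2.818e-01 2.000e-04 6.720e-02] [0.6019 0.0061 0.2245]
0.5 [3.463e-01 2.000e-04 1.011e-01] [0.583  0.0103 0.2143]
0.6 [4.071e-01 2.000e-04 1.413e-01] [0.5652 0.0143 0.2022]
0.7 [4.635e-01 1.000e-04 1.873e-01] [0.5487 0.018  0.1883]
0.8 [5.151e-01 1.000e-04 2.388e-01] [0.5337 0.0213 0.1728]
0.9 [0.5613 0.     0.2951] [0.5202 0.0243 0.1559]
1.0 [ 6.017e-01 -1.000e-04  3.558e-01] [0.5084 0.027  0.1376]
1.1 [ 6.358e-01 -2.000e-04  4.202e-01] [0.4985 0.0292 0.1183]
1.2 [ 6.633e-01 -3.000e-04  4.877e-01] [0.4905 0.031  0.098 ]
1.25 [ 6.744e-01 -4.000e-04  5.224e-01] [0.4873 0.0317 0.0876]
1.3 [ 6.839e-01 -4.000e-04  5.576e-01] [0.4845 0.0323 0.077 ]
1.35 [ 6.915e-01 -5.000e-04  5.932e-01] [0.4823 0.0328 0.0663]
```

View pics/w8.png

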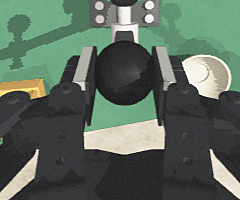

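Emit:
{"name": "jog_arm", "arguments": {"moves": [{"translation": [0.0726, 0.006, 0.006], "rotation": [0, 0, 0], "fingers": 0.3}, {"translation": [0.1443, 0.006, 0.0194], "rotation": [0, 0, 0], "fingers": 0.3}, {"translation": [0.2142, 0.006, 0.04], "rotation": [0, 0, 0], "fingers": 0.3}, {"translation": [0.2818, 0.006, 0.067], "rotation": [0, 0, 0], "fingers": 0.3}, {"translation": [0.3463, 0.006, 0.101], "rotation": [0, 0, 0], "fingers": 0.3}, {"translation": [0.407, 0.006, 0.141], "rotation": [0, 0, 0], "fingers": 0.3}, {"translation": [0.407, 0.006, 0.141], "rotation": [0, 0, 0], "fingers": 0.3}]}}

```text
time_s: 23.45
ee_pos: [0.5637, 0.0132, 0.2014]
ee_rot: [0.11, 0.994, -0.001, -0.0]
force: [-1.0, 0.8, 7.7]
finger_gap: 0.337
grasp_force: 51.7
```

```bash
cat > arc.py <<'E'
from h import *
s=sense(); print(s['ee_pos'],s['force'],s['finger_gap'],s['grasp_force'])
u=np.array([np.cos(np.radians(-12.6)),np.sin(np.radians(-12.6)),0]); r=R.from_quat(s['ee_rot']); a0=np.radians(169.46)-1.35
S=np.array([.6843,-.0123,.2449]); f=lambda t:.2187*(np.cos(a0+t)*u+np.sin(a0+t)*np.array([0,0,1]))
qs=np.linspace(0,1.5,301); d=[np.linalg.norm(S+f(q)-f(0)-s['ee_pos']) for q in qs]; q0=qs[np.argmin(d)]; print('q',q0,min(d))
for q in np.arange(round(q0+.05,1),1.36,.1).tolist()+[1.35]: print(round(q,2),np.round(r.inv().apply(S+f(q)-f(0)-s['ee_pos'])/.3,4))
E
python3 arc.py
```

```text
[0.56370906 0.01315791 0.20142676] [-1.01231444  0.76950775  7.66848519] 0.3372115535231117 51.731430888175964
q 0.605 0.0015097223692845923
0.7 [0.0522 0.0049 0.0437]
0.8 [0.1037 0.005  0.0953]
0.9 [0.1497 0.0051 0.1517]
1.0 [0.1899 0.0053 0.2125]
1.1 [0.2238 0.0054 0.277 ]
1.2 [0.2511 0.0055 0.3446]
1.3 [0.2716 0.0057 0.4145]
1.35 [0.2791 0.0057 0.4502]
```

Emit:
{"name": "jog_arm", "arguments": {"moves": [{"translation": [0.0522, 0.002, 0.0437], "rotation": [0, 0, 0], "fingers": 0.3}, {"translation": [0.1037, 0.002, 0.0953], "rotation": [0, 0, 0], "fingers": 0.3}, {"translation": [0.15, 0.002, 0.152], "rotation": [0, 0, 0], "fingers": 0.3}, {"translation": [0.19, 0.002, 0.2125], "rotation": [0, 0, 0], "fingers": 0.3}, {"translation": [0.224, 0.002, 0.277], "rotation": [0, 0, 0], "fingers": 0.3}, {"translation": [0.251, 0.002, 0.3446], "rotation": [0, 0, 0], "fingers": 0.3}, {"translation": [0.251, 0.002, 0.3446], "rotation": [0, 0, 0], "fingers": 0.3}]}}

```text
time_s: 24.32
ee_pos: [0.4893, 0.029, 0.0971]
ee_rot: [0.11, 0.994, -0.002, -0.002]
force: [-5.2, -4.5, 5.7]
finger_gap: 0.346
grasp_force: 51.7
```

```bash
python3 arc.py; python3 - <<'E'
from h import *
p=read_camera('scene'); cv2.imwrite('pics/s9.png',cv2.resize(p['image'][130:280,260:460],None,fx=4,fy=4,interpolation=2))
for o in mark_of(p,'ball_grip')[:2]: print(o)
E
```

```text
[0.48932401 0.02897162 0.09705287] [-5.17641569 -4.45449366  5.71515668] 0.34641035991266117 51.70991599559784
q 1.205 0.002284973928872545
1.3 [0.0178 0.0078 0.0667]
1.35 [0.0252 0.0079 0.1024]
{'point': [207.7, 322.0], 'confidence': 0.37}
```

View pics/s9.png

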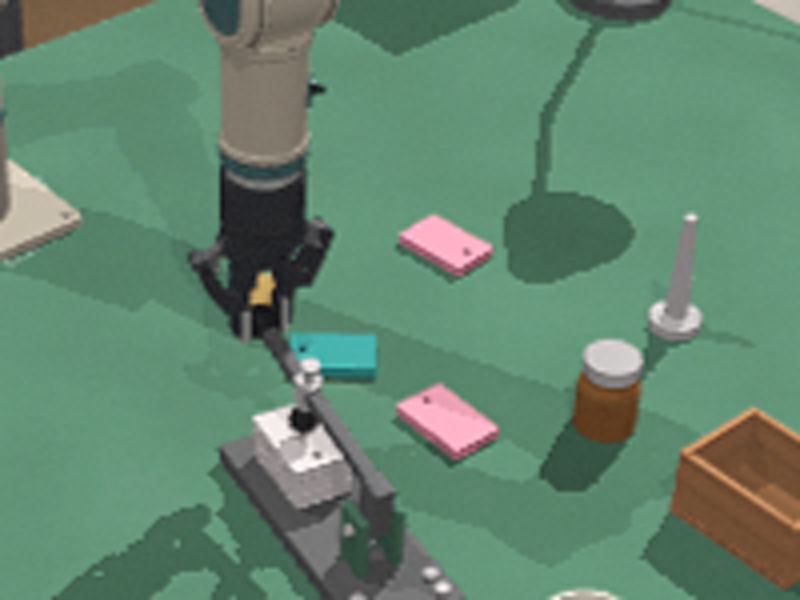

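Emit:
{"name": "jog_arm", "arguments": {"moves": [{"translation": [0.01, -0.004, 0.033], "rotation": [0, 0, 0], "fingers": 0.3}, {"translation": [0.018, -0.004, 0.067], "rotation": [0, 0, 0], "fingers": 0.3}, {"translation": [0.025, -0.004, 0.102], "rotation": [0, 0, 0], "fingers": 0.3}, {"translation": [0.025, -0.004, 0.102], "rotation": [0, 0, 0], "fingers": 0.3}, {"translation": [0.025, -0.004, 0.102], "rotation": [0, 0, 0], "fingers": 0.3}]}}

```text
time_s: 25.05
ee_pos: [0.4817, 0.0306, 0.0679]
ee_rot: [0.11, 0.994, -0.001, -0.002]
force: [-7.8, -2.1, 9.0]
finger_gap: 0.344
grasp_force: 52.0
```

```bash
python3 arc.py; python3 - <<'E'
from h import *
# bar height profile from the cameras: points near the press axis above z=.075
u=np.array([np.cos(np.radians(-12.6)),np.sin(np.radians(-12.6))]); v=np.array([-u[1],u[0]])
for n in('top','scene','wrist'):
    p=read_camera(n); P=world(p,p['depth']>0); d=P[:,:2]-[.5686,.0115]; x=d@u*1000; y=d@v*1000; z=P[:,2]*1000
    for lo in(-70,-55,-40,20,40,60,80,100):
        k=(x>lo)&(x<lo+15)&(abs(y)<9)&(z>75)&(z<150)
        if k.sum()>3: print(n,lo,k.sum(),np.round(np.percentile(z[k],[20,50,80]),1),round(np.median(y[k]),1))
    k=(abs(x)<46)&(abs(y)<32)&(z>58)&(z<68)&(p['image'][p['depth']>0].min(1)>120)
    if k.sum()>20: print(n,'cover',cv2.minAreaRect(np.c_[x,y][k].astype(np.float32)))
E
```

```text
[0.4817303  0.03055086 0.06785916] [-7.81811634 -2.0843748   9.03105423] 0.3439479083385506 51.97746813297272
q 1.345 0.0024261999632444633
1.35 [-0.0003  0.0079  0.005 ]
top 20 10 [109.1 111.  112.2] 4.4
top 40 25 [108.2 110.5 112.3] 1.8
top 60 22 [107.7 110.2 112. ] 2.9
top 80 25 [105.9 109.8 112.7] 2.0
top 100 26 [107.2 109.3 112.4] 1.6
scene -70 13 [106.9 112.4 113.4] -4.6
scene -55 14 [106.2 110.5 112.9] -4.6
scene -40 16 [102.8 109.6 113.8] -2.8
scene 20 15 [106.7 109.5 112.9] -2.3
scene 40 16 [107.3 109.9 112.2] -3.0
scene 60 17 [107.2 111.1 113.9] -5.5
scene 80 17 [106.3 110.8 113.4] -1.2
scene 100 14 [105.3 108.7 110.7] -1.7
scene cover ((1.1893844604492188, -8.162555694580078), (89.70286560058594, 45.04582595825195), 1.546747088432312)
wrist -70 653 [112.1 112.7 113.1] -0.8
wrist -55 467 [112.  112.5 113. ] -0.8
wrist cover ((-20.261445999145508, -1.3015861511230469), (44.24127960205078, 53.82807540893555), 0.18306252360343933)
```

Emit:
{"name": "jog_arm", "arguments": {"moves": [{"translation": [0, 0, 0.003], "rotation": [0, 0, 0], "fingers": 0.3}, {"translation": [0, 0, 0.003], "rotation": [0, 0, 0], "fingers": 0.3}, {"translation": [0, 0, 0.003], "rotation": [0, 0, 0], "fingers": 0.3}, {"translation": [0, 0, 0.003], "rotation": [0, 0, 0], "fingers": 0.3}]}}

```text
time_s: 25.7
ee_pos: [0.4816, 0.0306, 0.0671]
ee_rot: [0.11, 0.994, -0.001, -0.002]
force: [-8.5, -1.3, 9.7]
finger_gap: 0.347
grasp_force: 52.0
```

```bash
python3 arc.py | head -2; python3 -c "
from workcell import *
print(hand_in())"
```

```text
[0.48156615 0.03059678 0.06709574] [-8.50442316 -1.33113711  9.7018303 ] 0.3467968297968372 51.98447406291962
q 1.345 0.002427894221873691
the job is handed in; nothing more can be done
None
```

I handed the job in at about 26 s with both plates stacked flush on the bolted plate, the clamp arm level to about 0.01 rad and the ball still gripped at about 52 N; the hand-in returned no verdict, and I did not measure the foot's force on the cover.

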